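# Clamp a wheel axle in the V-saddle fixture

### The job

The motorcycle wheel axle lying in the black parts tray has to be held for cleaning up its thread. Lay it gently, either way round, in the two V-saddles of the holding fixture so that both ends stick out about equally, and let go of it. Then swing the hinged strap over it and press the strap down until the spring catch snaps over its nose and clamps the axle; leave the other things on the bench where they are.

Things in the scene. Friction and masses are not known exactly. Their poses are not given: they have to be found in the camera images.
- axle_center (a point): centre of the loose wheel axle, a bright straight metal rod 200 mm long, 0.3 to 0.6 kg: 25 mm diameter for 175 mm, then an 18 mm threaded end for the last 25 mm. The point is half-way along, on its centre line; it balances within 6 mm of it. y axis: along the axle to the threaded end. It lies level in the tray, its centre line 27 mm above the bench.
- tray: black moulded tray that the axle lies in, fixed: 160 x 250 mm, y axis along the 250 mm, origin under its middle; floor 4 mm thick, rim 10 mm high. Four lugs up to 18 mm high, 48 to 72 mm either side of the middle, carry the axle along y near the tray's middle. Between them the space beside the axle is free, over 60 mm each side.
- v_seat (a point): where the middle of a seated axle belongs: half-way between the two steel V-saddles of the fixture, 54 mm above the bench. y axis along the seat, z up, x level towards the strap's hinge (away from the robot). Saddles at y = +52 and -52 mm, 26 mm thick, 60 mm wide, 90-degree V with a 40 mm mouth, tops 2 mm above this point.
- fixture: the whole holding fixture, bolted to the bench: dark steel base plate 146 (x) by 180 (y) mm, 12 mm thick, with the saddles, strap and catch on it. Origin on the bench below v_seat, same axes. Between the saddles, 78 mm along y, all is open down to the plate (42 mm below v_seat), so fingers holding the axle's middle fit.
- strap_hinge (a point): on the strap's hinge axis, mid-width of the strap, at x +44, y +52, z +21 mm from v_seat; fixed clevis 38 mm wide along y, its top 29 mm above v_seat. The point's axes turn with the strap: -x along the bar to the nose, y along the pin.
- strap_nose (a point): centre of the round nose (8 mm diameter) at the strap's free end, 100 mm from the hinge axis. The strap is a flat steel bar 24 mm wide, 8 mm thick, with a small brass pad below that bears on the axle. Open and leaning back at 2.0 rad, the nose is up to 86 mm from v_seat along x and 112 mm above it.
- strap (a joint): strap angle, rad. About 0 shut on the axle, bar level, top face 25 mm above v_seat; 1.57 upright; 2.0 back on its stop. Starts leaning back at 1.75 to 2.0 and stays back. Pushed past upright towards the V it falls slowly and stops at 0.16 on the catch's sloping top; from there some 10 to 15 N down on the bar, at x -25 mm from v_seat, drives it under the catch.
- catch (a joint): angle of the spring catch, rad: a hook on an upright plate, at x -50 to -75 mm, y +52 mm from v_seat, up to 57 mm above it. 0 at rest; the strap's nose pushes it outward (0.15 to 0.2) and it springs back by itself, reading about 0 when hooked over the nose of the shut strap.
- grease_tub: bystander: white tub with black lid, 72 mm diameter, 75 mm high; origin under its centre.
- piston: bystander: aluminium engine piston standing on the bench, 86 mm diameter, 68 mm high; origin under its centre.
- wrench: bystander: steel open-ended wrench lying flat, 200 mm long; origin at mid-length, on the bench.
Not all that is in view belongs to the job. What is meant by the fixture is not blue or turquoise, and is the larger of those in its own colour.

How it is judged:
On the way, in this order (a step that is already met when the one before it is completed fails the run):
1. the axle lies in both V-saddles, let go, with the strap still open (x of axle_center in the frame of v_seat between -0.003 and 0.003 m and y of axle_center in the frame of v_seat between -0.018 and 0.018 m and z of axle_center in the frame of v_seat between -0.003 and 0.003 m and angle between the y axis of axle_center and the y axis of v_seat, either way round below 0.04 rad and value of joint strap above 1.2 rad and contact force between the fingers and axle below 0.3 N), for 0.2 s.
2. the strap is down on the axle and the catch has snapped over its nose (x of axle_center in the frame of v_seat between -0.003 and 0.003 m and y of axle_center in the frame of v_seat between -0.018 and 0.018 m and z of axle_center in the frame of v_seat between -0.003 and 0.003 m and angle between the y axis of axle_center and the y axis of v_seat, either way round below 0.04 rad and value of joint strap below 0.05 rad and value of joint catch below 0.12 rad and contact force between strap and axle above 5 N), for 0.2 s.
At the end, for the whole second after the job is handed in: The axle rests in both saddles: its middle within 3 mm of v_seat sideways and in height, 18 mm endwise, in line within 0.04 rad (either way round). The strap is shut (below 0.05 rad) with the catch back over its nose (below 0.12) and presses the axle with over 5 N; nothing moves (all of step 2 and linear speed of axle below 0.02 m/s); the robot touches nothing.
It fails at once if the axle is dropped or thrown into the saddles (moving faster than 0.5 m/s within 30 mm of its seat) (distance between axle_center and v_seat below 0.03 m and linear speed of axle above 0.5 m/s).
It fails at once if a bystander is moved by more than 30 mm (distance of any of grease_tub, piston, wrench from where it was at the start of the episode above 0.03 m).
It also fails if it takes over 58 s, if anything falls off the work surface, if the arm or the gripper's body presses on something with over 40 N, if the wrist force passes 120 N, or if a joint passes its speed limit or range.

### The arm

A 6-joint arm with a two-finger parallel gripper is mounted at the origin on the work surface. World frame = base frame: x ahead of the robot, y to its left, z up, the work surface at z = 0. Lengths are in m, angles in rad, forces in N, time in s.
With the tool pointing down it reaches from about 0.275 to 0.875 m from the base axis. Payload 12.5 kg.
Tool frame: the origin (TCP) lies midway between the tips of the shut fingers; the grasp point (between the pads) lies 19 mm behind it; z points along the fingers, y is the line along which they close (so a half turn about z gives the same grasp; the last joint's range is limited). The gripper opens to 85 mm and grips with 20 to 120 N. Pads are 22 mm wide; open, the fingers measure 114 mm over their backs; the gripper's body (76 mm by 85 mm) begins 54 mm behind the grasp point. The pads swing forward as they close: fully open they stand 13 mm farther back than shut.
Start: joints at [1.124, 0.351, 1.652, -0, 1.139, -0.085], TCP at [0.195, 0.514, 0.231] pointing down, gripper open.
Joint ranges: [-2.75, 2.75], [-0.79, 2.1], [0.01, 2.65], [-1.57, 4.71], [0.07, 3.14], [-2.87, 2.87]. Speed limits (rad/s): [2.22, 2.22, 2.79, 3.14, 3.14, 3.14].

### API

Orientations are given as a rotation vector (axis times angle).
In Python, from plant import sense, grab_frame, calibration, sign_off, recognise, pinpoint gives the robot as it stands.
- The arm moves only by the tool apply_moves, never from a script. Its arguments are lists of equal length, an entry for each row: "delta_pos": the shift along the world's x, y, z normalised to -1 to 1, where 1 is 500 mm, a list of three; "dr": the turn, a rotation vector about the world's x, y, z normalised to -1 to 1, where 1 is pi/4 rad, a list of three; "hand": the opening in per cent of the stroke, from 0 (shut) to 100 (fully open). In form: {"delta_pos": [[dx, dy, dz], ...], "dr": [[wx, wy, wz], ...], "hand": [hand, ...]}. A call has exactly 5 rows; each row is the pose to reach, as a shift and turn from the pose commanded when the call began; what a row does not reach only later rows make up. A row lasts 1/12 s, in which the tool goes at most 41.7 mm and 7.16 degrees, less where a joint would pass 70% of its speed; a pose out of reach is approached as far as the arm can. A call with a number of a shift or a turn outside -1 to 1 is refused whole. A call with a gripper value outside its range is refused whole. The fingers move at their own pace and stop on an object; "force" is the grip in N (left out, the last holds). Time passes only in rows, so rows that repeat a pose let the fingers close, or fill a call up. It gives the time, the measured TCP pose, the force, the opening and the grip force at its end, in the units of the state.
- sense(): the state, without advancing time (a new reading comes with each control period).
- grab_frame(name): name is "scene" or "top" or "wrist"; returns (picture, depth): 420x560x3 uint8, red, green, blue; 420x560 float32, m along the optical axis (not along the pixel's ray), 0 where there is no reading.
- calibration(name): a dict with "fx", "fy", "cx", "cy" (pixels), "xyz" and "rotation" of the camera in the world. Camera axes: x right, y down, z forward; pixel columns grow to the right and rows downward; lengths in m; the calibration is good to about 2 mm. A picture is of the moment at which its call begins: read the wrist's pose just before it. calibration takes no time and is no camera call; for the wrist camera it gives the pose at the moment of the call.
- sign_off(): hands the job in; it is judged then, once.
Trained networks look in the newest picture that a camera, given by its name, has taken for a name from the list of things; names that differ only in an ending like _2 or _b are one class to them, and where a whole thing is asked for, a point or a joint stands for the part that bears it (a point fixed in the world has none). Each returns a list of dicts, best first, with "p" (0 to 1); they miss things now and then, are a little off and sometimes report something else, mostly with a low value. They report only what shows in the picture. A call takes as long as a camera call. They do not tell look-alikes from the thing itself.
- recognise(thing, camera): "at" ([x, y, z] in m, in world coordinates, good to about 4 mm: the middle of the surface that is visible of it).
- pinpoint(thing, camera): "at" ([x, y, z] in m, in world coordinates, good to about 4 mm: a listed point, or the origin of a listed thing).
The state is a dict: "time_s": time; "joints": joint angles; "joint_vel": joint speeds; "joint_efforts": joint torques, N m; "eef_pos": TCP position; "tcp_rot": TCP orientation; "contact_force": force on the tool from outside, world axes, zero at the start; "wrist_torque": the same for the moment, N m; "gripper_width": finger opening in m; "finger_force": force on a finger pad.
Only numpy, scipy, OpenCV 4.12 (cv2) and the standard library are available. Lean on these libraries where they do the work, as an engineer would, in place of code of your own. Each camera call takes 0.05 s, during which the arm holds its last target. There are 200 camera calls.

## Working session

There is one attempt and no reset: what is moved stays moved. The work goes in short steps, Python scripts to look and compute and a tool call to move; the robot and the scene stay as the last step left them, time stands still between calls to the robot, and variables do not carry over. Pictures are saved under pics/ and viewed, at most 10 in all, crops included, and the job is handed in when it is done.

Besides the shell and the picture viewer there is one more tool, called after ">>>" as name(argument=value, ...) on one line, values as JSON. apply_moves: Moves the arm, as the interface text tells. Scaled input: -1 to 1 covers 500 mm each way for a shift and pi/4 rad each way for a turn. Its arguments: {"type":"object","properties":{"delta_pos":{"type":"array"},"dr":{"type":"array"},"hand":{"type":"array"},"force":{"type":"number"}},"required":["delta_pos","dr","hand"]}

```bash
mkdir -p pics
cat > h.py <<'E'
import numpy as np, cv2
from plant import *
from scipy.spatial.transform import Rotation as R
def cal(n):
    c=calibration(n); r=np.array(c["rotation"],float)
    if r.shape!=(3,3): r=R.from_rotvec(r).as_matrix()
    return c,r,np.array(c["xyz"])
def cloud(n,d):
    c,r,t=cal(n); v,u=np.mgrid[0:420,0:560]
    p=np.stack([(u-c["cx"])/c["fx"]*d,(v-c["cy"])/c["fy"]*d,d],-1)
    return p@r.T+t
def proj(n,P):
    c,r,t=cal(n); q=(np.array(P)-t)@r
    return np.round([q[0]/q[2]*c["fx"]+c["cx"],q[1]/q[2]*c["fy"]+c["cy"]]).astype(int)
E
python3 - <<'E'
from h import *
im={}
for n in("scene","top"):
    p,d=grab_frame(n); np.savez(f"{n}.npz",p=p,d=d); im[n]=p
    cv2.imwrite(f"pics/{n}0.png",p[...,::-1])
for n in("top","scene"):
    for th in("axle_center","tray","v_seat","fixture","strap_hinge","strap_nose"):
        try:
            for r in pinpoint(th,n)[:4]: print(n,th,np.round(r["at"],3),round(r["p"],2),proj(n,r["at"]),{k:v for k,v in r.items() if k not in("at","p")})
        except Exception as e: print(th,e)
print(sense())
E
```

```text
top axle_center [ 0.493 -0.155  0.03 ] 0.58 [387 220] {}
top tray [ 0.492 -0.165 -0.003] 0.75 [388 220] {}
top tray [0.577 0.258 0.17 ] 0.65 [225 182] {}
top tray [0.524 0.182 0.053] 0.42 [259 207] {}
top v_seat [0.561 0.456 0.052] 0.96 [155 194] {}
top v_seat [0.527 0.177 0.048] 0.86 [261 207] {}
top v_seat [0.334 0.47  0.038] 0.84 [149 280] {}
top v_seat [0.29  0.189 0.04 ] 0.7 [256 298] {}
top fixture [ 0.329  0.474 -0.003] 0.82 [152 281] {}
top fixture [ 0.288  0.189 -0.004] 0.8 [257 296] {}
top fixture [0.564 0.458 0.003] 0.72 [159 194] {}
top fixture [0.529 0.184 0.006] 0.56 [259 207] {}
top strap_hinge [0.567 0.526 0.074] 0.94 [125 191] {}
top strap_hinge [0.549 0.242 0.076] 0.73 [235 197] {}
top strap_hinge [0.334 0.518 0.054] 0.73 [129 281] {}
top strap_hinge [0.304 0.234 0.048] 0.68 [239 292] {}
top strap_nose [0.486 0.465 0.071] 0.78 [149 222] {}
top strap_nose [0.577 0.255 0.17 ] 0.73 [226 183] {}
top strap_nose [0.277 0.481 0.055] 0.72 [143 303] {}
top strap_nose [0.243 0.211 0.048] 0.56 [248 316] {}
scene axle_center [ 0.493 -0.151  0.028] 0.9 [158 241] {}
scene tray [ 
[... 897 characters left out ...]
{}
{'time_s': 0.7, 'joints': array([ 1.12438218e+00,  3.50665925e-01,  1.65178264e+00,  1.03683592e-05,
        1.13910287e+00, -8.45737417e-02]), 'joint_vel': array([-0.0003756 , -0.00267521,  0.00215932, -0.00011599, -0.00051847,
        0.00059784]), 'joint_efforts': array([-5.08755460e-03, -5.05936003e+01, -2.91606098e+01, -3.42161702e-04,
        5.96138689e-04,  3.57641682e-06]), 'eef_pos': array([0.19465574, 0.51439599, 0.23131484]), 'tcp_rot': array([5.65288340e-01, 3.09031432e+00, 6.63685483e-05]), 'contact_force': array([ 0.81688588, -0.03030666,  0.20200068]), 'wrist_torque': array([-0.02532138, -0.01991775, -0.02600404]), 'finger_force': 0.0, 'gripper_width': 0.08570791213896933}
```

View pics/top0.png

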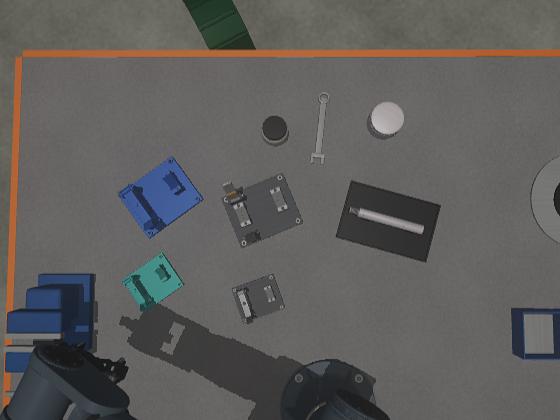

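View pics/scene0.png

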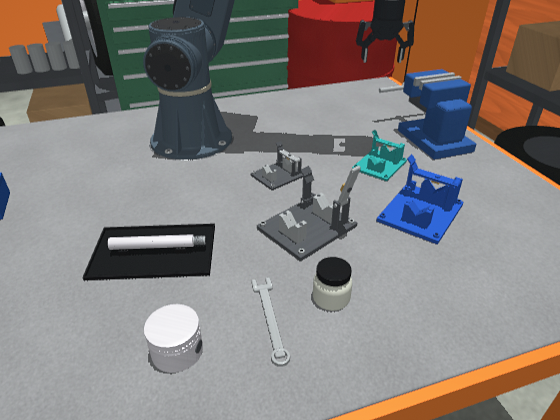

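The top picture shows the axle in the tray at (387,220), threaded end at (352,211). Fixture candidates are blue (160,195), turquoise (152,281), large grey (261,210) and small grey (258,298). I choose the large grey one at (261,210), whose strap leans back at (230,185).

Run:
```python
from h import *
z=np.load("top.npz"); p,d=z["p"],z["d"]; P=cloud("top",d)
def sel(c,r,lo,hi): 
    return (np.hypot(P[...,0]-c[0],P[...,1]-c[1])<r)&(P[...,2]>lo)&(P[...,2]<hi)
m=sel((.493,-.155),.125,.029,.05); Q=P[m]
rect=cv2.minAreaRect(Q[:,:2].astype(np.float32)*1000); print("axle",rect,m.sum(),np.percentile(Q[:,2],[5,50,95]))
m=sel((.528,.180),.13,.007,.2); rect=cv2.minAreaRect(P[m][:,:2].astype(np.float32)*1000);print("plate+",rect)
m=sel((.528,.180),.13,.008,.016); rect=cv2.minAreaRect(P[m][:,:2].astype(np.float32)*1000);print("plate",rect)
m=sel((.528,.180),.075,.048,.06);n,l,s,c=cv2.connectedComponentsWithStats(m.astype(np.uint8))
for i in range(1,n):
    q=P[l==i]; 
    if len(q)>8: print(len(q),q.mean(0).round(4),cv2.minAreaRect(q[:,:2].astype(np.float32)*1000))
cv2.imwrite("pics/crop.png",cv2.resize(p[160:260,200:320,::-1],None,fx=5,fy=5,interpolation=cv2.INTER_CUBIC))
from scipy.spatial.transform import Rotation as R
print(R.from_rotvec(sense()["tcp_rot"]).as_matrix().round(3), cal("wrist"))
```

```text
axle ((493.3730773925781, -151.2037353515625), (199.74839782714844, 24.569162368774414), 74.35482788085938) 659 [0.0309145  0.03714924 0.04189715]
plate+ ((544.065673828125, 196.04698181152344), (207.44631958007812, 210.8434295654297), 23.17656135559082)
plate ((516.0230712890625, 184.59295654296875), (146.0080108642578, 206.43060302734375), 22.831932067871094)
70 [0.5645 0.1392 0.0538] ((564.1593627929688, 139.16014099121094), (20.78224754333496, 25.58292007446289), 19.725414276123047)
70 [0.5266 0.1237 0.0541] ((527.845703125, 124.12440490722656), (20.899877548217773, 25.761898040771484), 22.460073471069336)
70 [0.5251 0.2351 0.0537] ((524.5486450195312, 235.28648376464844), (19.771259307861328, 25.633359909057617), 25.4346866607666)
62 [0.4863 0.219  0.0545] ((487.3006896972656, 219.66786193847656), (19.103179931640625, 25.634408950805664), 19.011903762817383)
[[-0.935  0.354  0.   ]
 [ 0.354  0.935  0.   ]
 [ 0.     0.    -1.   ]] ({'fx': 335.53892353448884, 'fy': 335.53892353448884, 'cx': 278.1160596438724, 'cy': 209.52029217431686, 'xyz': array([0.12075578, 0.54079274, 0.37520249]), 'rotation': array([2.36297585, 1.63302301, 0.25691935])}, array([[ 3.53658189e-01,  8.89951759e-01,  2.87944009e-01],
       [ 9.35374413e-01, -3.36230548e-01, -1.09652752e-01],
       [-7.70087853e-04,  3.08115052e-01, -9.51348791e-01]]), array([0.12075578, 0.54079274, 0.37520249]))
```

View pics/crop.png

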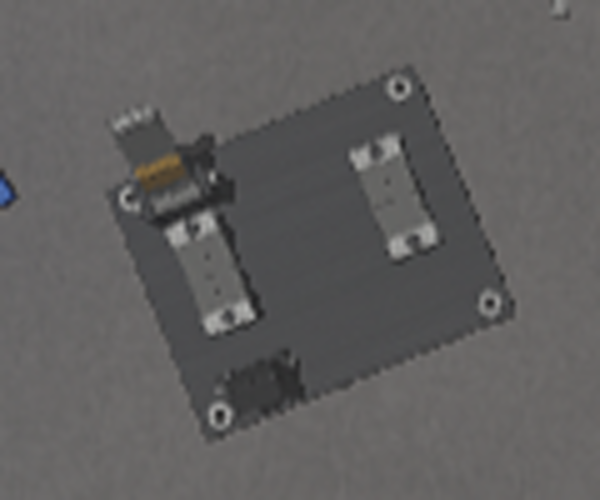

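The crop confirms the large grey fixture: strap leaning back at upper left (145,150), catch at lower left (265,385), saddles at (215,270) and (395,195). The saddle tops give v_seat = (0.526, 0.1795) with yaw 22.7° and a spacing of 104 mm, as specified. The axle centre is (0.4934, -0.1512), its direction 74.35°. I'm moving over the tray now.

>>> apply_moves(delta_pos=[[0.0298,-0.0665,-0.008],[0.0596,-0.133,-0.016],[0.0894,-0.1995,-0.024],[0.1192,-0.266,-0.032],[0.149,-0.3325,-0.04]], dr=[[0,0,-0.0944],[0,0,-0.1888],[0,0,-0.2832],[0,0,-0.3776],[0,0,-0.472]], hand=[100,100,100,100,100])

```text
time_s: 1.12
eef_pos: [0.2694, 0.3466, 0.2112]
tcp_rot: [1.13, 2.931, 0.001]
contact_force: [0.5, 0.8, -0.0]
gripper_width: 0.0851
finger_force: 0.0
```

>>> apply_moves(delta_pos=[[0.0298,-0.0665,-0.008],[0.0596,-0.133,-0.016],[0.0894,-0.1995,-0.024],[0.1192,-0.266,-0.032],[0.149,-0.3325,-0.04]], dr=[[0,0,-0.0944],[0,0,-0.1888],[0,0,-0.2832],[0,0,-0.3776],[0,0,-0.472]], hand=[100,100,100,100,100])

```text
time_s: 1.53
eef_pos: [0.344, 0.1803, 0.1914]
tcp_rot: [1.651, 2.672, 0.001]
contact_force: [0.2, 1.2, 0.1]
gripper_width: 0.0853
finger_force: 0.0
```

>>> apply_moves(delta_pos=[[0.0298,-0.0665,-0.008],[0.0596,-0.133,-0.016],[0.0894,-0.1995,-0.024],[0.1192,-0.266,-0.032],[0.149,-0.3325,-0.04]], dr=[[0,0,-0.0944],[0,0,-0.1888],[0,0,-0.2832],[0,0,-0.3776],[0,0,-0.472]], hand=[100,100,100,100,100])

```text
time_s: 1.95
eef_pos: [0.4186, 0.0138, 0.1713]
tcp_rot: [2.115, 2.322, 0.001]
contact_force: [1.0, 1.4, 0.1]
gripper_width: 0.0856
finger_force: 0.0
```

>>> apply_moves(delta_pos=[[0.0298,-0.0665,-0.008],[0.0596,-0.133,-0.016],[0.0894,-0.1995,-0.024],[0.1192,-0.266,-0.032],[0.149,-0.3325,-0.04]], dr=[[0,0,-0.0944],[0,0,-0.1888],[0,0,-0.2832],[0,0,-0.3776],[0,0,-0.472]], hand=[100,100,100,100,100])

```text
time_s: 2.37
eef_pos: [0.4931, -0.1526, 0.1512]
tcp_rot: [2.507, 1.892, 0.0]
contact_force: [0.5, 0.3, -0.2]
gripper_width: 0.0856
finger_force: 0.0
```

```bash
cat > m.py <<'E'
from h import *
p,d=grab_frame("wrist"); P=cloud("wrist",d); s=sense()
cv2.imwrite("pics/w1.png",p[...,::-1])
m=(np.hypot(P[...,0]-.493,P[...,1]+.151)<.12)&(P[...,2]>.029)&(P[...,2]<.05); q=P[m]
print(cv2.minAreaRect(q[:,:2].astype(np.float32)*1000),len(q),q.mean(0),np.percentile(q[:,2],99))
print(s["eef_pos"],R.from_rotvec(s["tcp_rot"]).as_matrix().round(3),proj("wrist",(.4934,-.1512,.04)))
E
python3 m.py
```

```text
((498.50054931640625, -158.44476318359375), (200.28753662109375, 24.517841339111328), 74.07899475097656) 6884 [ 0.50035473 -0.15126214  0.0376165 ] 0.0414058736022
[ 0.49541607 -0.15722156  0.15083502] [[ 0.281  0.96   0.002]
 [ 0.96  -0.281 -0.002]
 [-0.001  0.003 -1.   ]] [273 197]
```

```bash
python3 m.py; python3 m.py
```

```text
((494.1344299316406, -150.7573699951172), (200.53578186035156, 24.277759552001953), 74.658447265625) 7028 [ 0.4964853  -0.14312013  0.03787904] 0.04172631994747901
[ 0.49407596 -0.15448286  0.150812  ] [[ 0.276  0.961  0.001]
 [ 0.961 -0.276 -0.001]
 [-0.001  0.001 -1.   ]] [275 200]
((494.52838134765625, -151.75787353515625), (200.4302215576172, 24.567947387695312), 74.73743438720703) 6958 [ 0.49664171 -0.14382554  0.037887  ] 0.04169963017758494
[ 0.49299861 -0.15236132  0.15079937] [[ 0.273  0.962 -0.   ]
 [ 0.962 -0.273  0.   ]
 [ 0.    -0.    -1.   ]] [278 202]
```

View pics/w1.png

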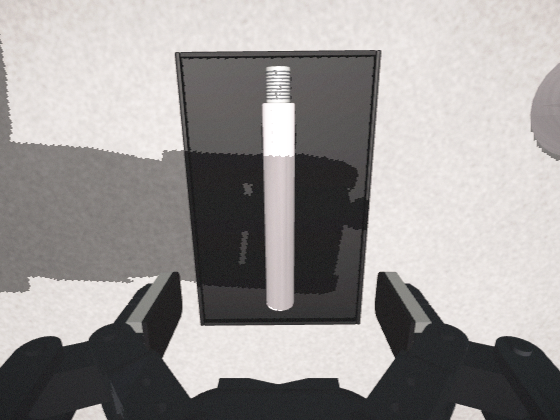

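The wrist view shows the axle upright in the picture at (278,190), threaded end up at (278,80), with the fingers straddling it. I'm descending to grip it.

>>> apply_moves(delta_pos=[[0.001,0,-0.05],[0.002,0,-0.11],[0.002,0,-0.16],[0.002,-0.001,-0.2],[0.002,-0.001,-0.23]], dr=[[0,0,0.005],[0,0,0.01],[0,0,0.01],[0,0,0.01],[0,0,0.01]], hand=[100,100,100,100,100])

```text
time_s: 2.93
eef_pos: [0.4927, -0.1498, 0.0348]
tcp_rot: [-2.493, -1.908, 0.001]
contact_force: [0.9, 0.2, -0.2]
gripper_width: 0.0857
finger_force: 0.0
```

>>> apply_moves(delta_pos=[[0,0,-0.02],[0,0,-0.036],[0,0,-0.048],[0,0,-0.054],[0,0,-0.054]], dr=[[0,0,0],[0,0,0],[0,0,0],[0,0,0],[0,0,0]], hand=[100,100,100,100,100])

```text
time_s: 3.35
eef_pos: [0.4936, -0.151, 0.0092]
tcp_rot: [-2.496, -1.908, 0.0]
contact_force: [0.6, 0.7, -0.6]
gripper_width: 0.0855
finger_force: 0.0
```

>>> apply_moves(delta_pos=[[0,0,0],[0,0,0],[0,0,0],[0,0,0],[0,0,0]], dr=[[0,0,0],[0,0,0],[0,0,0],[0,0,0],[0,0,0]], hand=[50,35,25,15,5], force=60)

```text
time_s: 3.77
eef_pos: [0.4946, -0.1515, 0.0098]
tcp_rot: [2.495, 1.906, 0.002]
contact_force: [27.6, -3.4, 10.3]
gripper_width: 0.0253
finger_force: 14.3
```

>>> apply_moves(delta_pos=[[0,0,0],[0,0,0],[0,0,0],[0,0,0],[0,0,0]], dr=[[0,0,0],[0,0,0],[0,0,0],[0,0,0],[0,0,0]], hand=[0,0,0,0,0], force=60)

```text
time_s: 4.18
eef_pos: [0.4956, -0.1518, 0.0102]
tcp_rot: [2.493, 1.905, 0.004]
contact_force: [5.8, -1.2, 1.8]
gripper_width: 0.0233
finger_force: 58.8
```

>>> apply_moves(delta_pos=[[0,0,0.01],[0,0,0.03],[0,0,0.06],[0,0,0.1],[0,0,0.14]], dr=[[0,0,0],[0,0,0],[0,0,0],[0,0,0],[0,0,0]], hand=[0,0,0,0,0])

```text
time_s: 4.6
eef_pos: [0.4929, -0.1508, 0.0802]
tcp_rot: [-2.495, -1.906, 0.002]
contact_force: [0.8, -0.4, -3.2]
gripper_width: 0.023
finger_force: 59.0
```

>>> apply_moves(delta_pos=[[0,0,0.05],[0,0,0.09],[0,0,0.12],[0,0,0.14],[0,0,0.14]], dr=[[0,0,0],[0,0,0],[0,0,0],[0,0,0],[0,0,0]], hand=[0,0,0,0,0])

```text
time_s: 5.02
eef_pos: [0.4941, -0.1513, 0.1514]
tcp_rot: [2.494, 1.906, 0.002]
contact_force: [0.6, -0.6, -2.8]
gripper_width: 0.0228
finger_force: 59.1
```

>>> apply_moves(delta_pos=[[0.0032,0.033,0],[0.0084,0.086,0],[0.0149,0.152,0],[0.022,0.225,0],[0.029,0.298,0]], dr=[[0,0,0.042],[0,0,0.11],[0,0,0.194],[0,0,0.286],[0,0,0.379]], hand=[0,0,0,0,0])

```text
time_s: 5.43
eef_pos: [0.5073, -0.0008, 0.1483]
tcp_rot: [-2.182, -2.258, 0.002]
contact_force: [0.9, -0.4, -4.1]
gripper_width: 0.023
finger_force: 59.1
```

>>> apply_moves(delta_pos=[[0.0071,0.073,0],[0.0142,0.145,0],[0.0213,0.218,0],[0.0278,0.284,0],[0.0323,0.331,0]], dr=[[0,0,0.093],[0,0,0.185],[0,0,0.278],[0,0,0.362],[0,0,0.421]], hand=[0,0,0,0,0])

```text
time_s: 5.85
eef_pos: [0.5235, 0.1659, 0.1482]
tcp_rot: [-1.778, -2.588, 0.002]
contact_force: [0.9, -0.3, -3.4]
gripper_width: 0.0228
finger_force: 59.1
```

>>> apply_moves(delta_pos=[[0.0018,0.018,0],[0.0028,0.028,0],[0.0033,0.0322,0],[0.0033,0.0322,0],[0.0033,0.0322,0]], dr=[[0,0,0.024],[0,0,0.036],[0,0,0.042],[0,0,0.042],[0,0,0.042]], hand=[0,0,0,0,0])

```text
time_s: 6.27
eef_pos: [0.5258, 0.1784, 0.1491]
tcp_rot: [-1.744, -2.613, 0.001]
contact_force: [0.3, 0.8, -3.4]
gripper_width: 0.0232
finger_force: 59.1
```

```bash
cat > m2.py <<'E'
from h import *
import sys
p,d=grab_frame("wrist"); P=cloud("wrist",d); s=sense()
cv2.imwrite(f"pics/{sys.argv[1]}.png",p[...,::-1])
e=s["eef_pos"]; print(s["time_s"],e,s["contact_force"],s["gripper_width"],np.degrees(np.arctan2(*R.from_rotvec(s["tcp_rot"]).as_matrix()[[1,0],0])))
def comps(tag,n,P,lo,hi,r,mn):
    m=(np.hypot(P[...,0]-.526,P[...,1]-.1795)<r)&(P[...,2]>lo)&(P[...,2]<hi)
    k,l,st,c=cv2.connectedComponentsWithStats(m.astype(np.uint8))
    for i in range(1,k):
        q=P[l==i]
        if len(q)>mn: print(tag,len(q),q.mean(0).round(4),np.percentile(q[:,2],98).round(4),np.round(np.hstack([np.ravel(v) for v in cv2.minAreaRect(q[:,:2].astype(np.float32)*1000)]),1))
comps("axle","wrist",P,e[2]+.008,e[2]+.04,.115,150)
comps("sadl","wrist",P,.05,.06,.08,60)
E
python3 m2.py w2
```

```text
6.3167 [0.52592795 0.17843171 0.14917185] [-0.93453432 -0.39286619 -3.7538305 ] 0.023311343972507628 112.54832805552444
axle 23417 [0.5126 0.2093 0.1769] 0.1877 [518.9 204.1  49.8 142.4  12.4]
axle 3087 [0.5822 0.2583 0.1658] 0.1717 [583.3 258.   13.3  24.   21.8]
sadl 281 [0.4821 0.2163 0.0576] 0.0595 [482.2 215.7   5.2  25.7  21.1]
sadl 450 [0.5314 0.2365 0.0576] 0.0596 [531.6 236.2   8.3  26.   22.7]
```

View pics/w2.png

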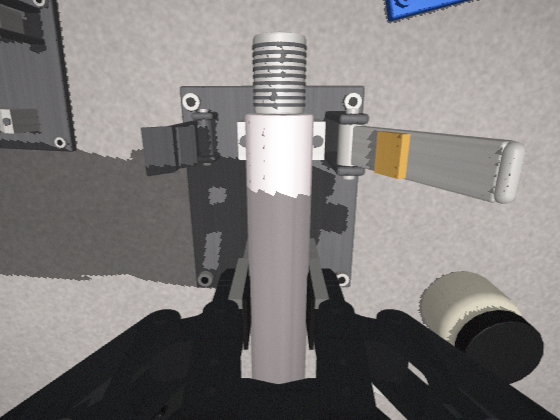

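The wrist view shows the axle along the image column at 279, centred over the base plate. The open strap on the right (450,165) and the catch on the left (180,140) are clear of it. I'm lowering it.

>>> apply_moves(delta_pos=[[0.001,0,-0.02],[0.001,0,-0.05],[0.001,0,-0.085],[0.001,0,-0.12],[0.001,0,-0.15]], dr=[[0,0,0],[0,0,0],[0,0,0],[0,0,0],[0,0,0]], hand=[0,0,0,0,0])

```text
time_s: 6.73
eef_pos: [0.5261, 0.1788, 0.0726]
tcp_rot: [-1.743, -2.613, 0.001]
contact_force: [-0.5, 0.0, -3.4]
gripper_width: 0.0234
finger_force: 59.2
```

>>> apply_moves(delta_pos=[[0,0,-0.022],[0,0,-0.04],[0,0,-0.053],[0,0,-0.061],[0,0,-0.065]], dr=[[0,0,0],[0,0,0],[0,0,0],[0,0,0],[0,0,0]], hand=[0,0,0,0,0])

```text
time_s: 7.15
eef_pos: [0.5265, 0.1794, 0.0415]
tcp_rot: [1.742, 2.614, 0.0]
contact_force: [-0.5, -0.6, -3.7]
gripper_width: 0.0232
finger_force: 59.2
```

>>> apply_moves(delta_pos=[[0,0,-0.002],[0,0,-0.004],[0,0,-0.006],[0,0,-0.007],[0,0,-0.007]], dr=[[0,0,0],[0,0,0],[0,0,0],[0,0,0],[0,0,0]], hand=[0,0,0,0,0])

```text
time_s: 7.57
eef_pos: [0.5265, 0.1795, 0.0384]
tcp_rot: [1.742, 2.614, 0.0]
contact_force: [-0.1, -0.1, -4.1]
gripper_width: 0.0233
finger_force: 59.2
```

>>> apply_moves(delta_pos=[[0,0,-0.001],[0,0,-0.002],[0,0,-0.003],[0,0,-0.004],[0,0,-0.004]], dr=[[0,0,0],[0,0,0],[0,0,0],[0,0,0],[0,0,0]], hand=[0,0,0,0,0])

```text
time_s: 7.98
eef_pos: [0.5273, 0.1797, 0.037]
tcp_rot: [1.741, 2.613, 0.002]
contact_force: [1.3, 1.6, 3.9]
gripper_width: 0.0233
finger_force: 60.0
```

>>> apply_moves(delta_pos=[[0,0,-0.001],[0,0,-0.001],[0,0,-0.001],[0,0,-0.001],[0,0,-0.001]], dr=[[0,0,0],[0,0,0],[0,0,0],[0,0,0],[0,0,0]], hand=[30,35,45,60,70], force=20)

```text
time_s: 8.4
eef_pos: [0.5262, 0.1794, 0.0356]
tcp_rot: [-1.742, -2.614, 0.001]
contact_force: [-1.1, -0.8, 0.2]
gripper_width: 0.0593
finger_force: 0.0
```

>>> apply_moves(delta_pos=[[0,0,0],[0,0,0],[0,0,0],[0,0,0],[0,0,0]], dr=[[0,0,0],[0,0,0],[0,0,0],[0,0,0],[0,0,0]], hand=[75,75,75,75,75])

```text
time_s: 8.82
eef_pos: [0.5264, 0.1795, 0.0358]
tcp_rot: [-1.742, -2.614, 0.0]
contact_force: [0.8, 0.2, 0.6]
gripper_width: 0.0639
finger_force: 0.0
```

Run:
```python
from h import *
p,d=grab_frame("wrist"); s=sense(); P=cloud("wrist",d)
v=np.array([.526,.1795,.054]); ex=np.array([np.cos(.3962),np.sin(.3962)]); ey=np.array([-ex[1],ex[0]])
L=np.stack([(P[...,:2]-v[:2])@ex,(P[...,:2]-v[:2])@ey,P[...,2]-.054],-1)*1000
for lo,hi in((0,25),(25,50),(50,75),(75,95)):
    m=(abs(L[...,0])<16)&(L[...,1]>lo)&(L[...,1]<hi)&(L[...,2]>3)&(L[...,2]<20); q=L[m]
    if len(q): print(lo,len(q),np.percentile(q[:,0],[2,98]).round(1),np.percentile(q[:,2],[50,98]).round(1))
m=(abs(L[...,0])<16)&(L[...,2]>0)&(L[...,2]<20); print("tip y",np.percentile(L[m][:,1],99.5))
print(s["eef_pos"],s["contact_force"],s["finger_force"],s["gripper_width"])
```

```text
0 3393 [-10.7  11.9] [11.9 14. ]
25 4074 [-10.6  11.9] [11.8 14. ]
50 4847 [-10.5  11.9] [11.6 14.1]
75 3397 [-7.5  9.1] [ 8.9 11. ]
tip y 97.1937131198797
[0.52642371 0.17948561 0.03578025] [ 0.34011798 -0.13341621 -0.38243713] 0.0 0.06429269688347494
```

The axle is seated and released: level, centred within about 1 mm, tip near +97 mm. I'm raising the hand and going behind the strap with the fingers shut.

>>> apply_moves(delta_pos=[[0,0,0.04],[0,0,0.11],[0,0,0.19],[0,0,0.27],[0,0,0.34]], dr=[[0,0,0],[0,0,0],[0,0,0],[0,0,0],[0,0,0]], hand=[75,75,75,50,0])

```text
time_s: 9.28
eef_pos: [0.5264, 0.1795, 0.2084]
tcp_rot: [1.741, 2.614, 0.001]
contact_force: [0.3, 0.0, 0.5]
gripper_width: 0.0409
finger_force: 0.0
```

>>> apply_moves(delta_pos=[[0.015,0.005,0.03],[0.055,0.045,0.04],[0.105,0.095,0.04],[0.155,0.15,0.04],[0.199,0.196,0.04]], dr=[[0,0,0],[0,0,0],[0,0,0],[0,0,0],[0,0,0]], hand=[0,0,0,0,0])

```text
time_s: 9.7
eef_pos: [0.627, 0.279, 0.226]
tcp_rot: [1.742, 2.614, 0.001]
contact_force: [0.5, -0.1, 0.8]
gripper_width: 0.0001
finger_force: 0.0
```

>>> apply_moves(delta_pos=[[0,0,0],[0,0,-0.02],[0,0,-0.06],[0,0,-0.1],[0,0,-0.13]], dr=[[0,0,0],[0,0,0],[0,0,0],[0,0,0],[0,0,0]], hand=[0,0,0,0,0])

```text
time_s: 10.12
eef_pos: [0.6246, 0.2763, 0.1586]
tcp_rot: [-1.742, -2.613, 0.003]
contact_force: [-0.2, -0.3, -0.4]
gripper_width: -0.0001
finger_force: 0.0
```

Run:
```python
from h import *
p,d=grab_frame("scene"); s=sense(); print(s["time_s"],s["eef_pos"],s["contact_force"],s["gripper_width"])
cv2.imwrite("pics/s3.png",cv2.resize(p[60:270,220:500,::-1],None,fx=2.5,fy=2.5))
for r in pinpoint("strap_nose","scene")[:4]: print(np.round(r["at"],3),r["p"])
```

```text
10.1667 [0.62353841 0.27589359 0.1556961 ] [-1.78769778 -0.74251035 -3.69215528] -0.00031159363398412603
[0.589 0.261 0.167] 0.67
[0.244 0.21  0.045] 0.57
```

View pics/s3.png

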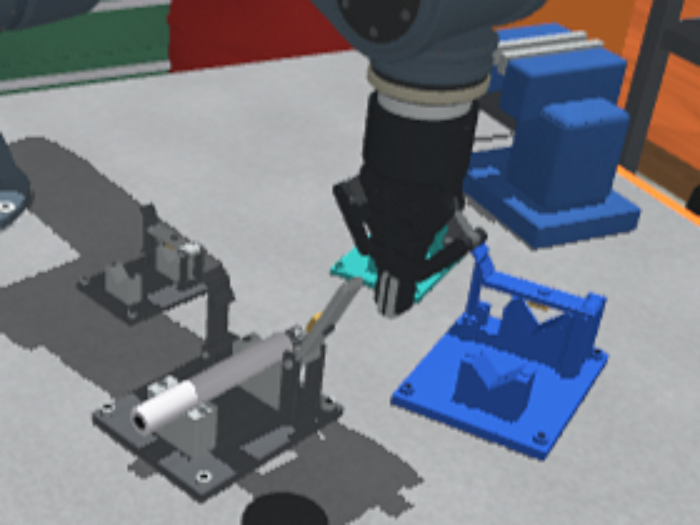

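The crop shows the axle lying in both saddles, the strap leaning back at (330,320), and the shut fingers behind it at (395,300). I'm pushing along the fixture's -x.

>>> apply_moves(delta_pos=[[-0.0277,-0.0116,-0.008],[-0.0554,-0.0231,-0.016],[-0.0831,-0.0347,-0.016],[-0.1107,-0.0463,-0.016],[-0.1384,-0.0579,-0.016]], dr=[[0,0,0],[0,0,0],[0,0,0],[0,0,0],[0,0,0]], hand=[0,0,0,0,0])

```text
time_s: 10.63
eef_pos: [0.5562, 0.2479, 0.154]
tcp_rot: [1.742, 2.613, 0.002]
contact_force: [0.8, 0.8, -0.3]
gripper_width: -0.0001
finger_force: 0.3
```

>>> apply_moves(delta_pos=[[-0.0111,-0.0046,0],[-0.0221,-0.0093,0],[-0.0332,-0.0139,0],[-0.0443,-0.0185,0],[-0.0443,-0.0185,0]], dr=[[0,0,0],[0,0,0],[0,0,0],[0,0,0],[0,0,0]], hand=[0,0,0,0,0])

```text
time_s: 11.05
eef_pos: [0.5339, 0.239, 0.1529]
tcp_rot: [-1.742, -2.614, 0.001]
contact_force: [-1.2, 0.3, -0.2]
gripper_width: 0.0
finger_force: 0.0
```

```bash
cat > n.py <<'E'
from h import *
p,d=grab_frame("scene"); s=sense(); print(s["time_s"],s["eef_pos"],s["contact_force"])
for r in pinpoint("strap_nose","scene")[:4]:
    q=np.array(r["at"])-[.526,.1795,.054]; l=[q[0]*.9226+q[1]*.3858,-q[0]*.3858+q[1]*.9226,q[2]]
    print(np.round(r["at"],3),round(r["p"],2),"local",np.round(l,3),"angle",np.arctan2(l[2]-.021,.044-l[0]).round(2))
E
python3 n.py
```

```text
11.1 [0.53447945 0.23920154 0.15289051] [-0.06193001  0.09071047  0.36047741]
[0.486 0.469 0.072] 0.64 local [0.075 0.282 0.018] angle -3.04
[0.24  0.207 0.051] 0.63 local [-0.254  0.135 -0.003] angle -0.08
[0.51  0.23  0.165] 0.61 local [0.005 0.053 0.111] angle 1.17
[0.279 0.483 0.053] 0.56 local [-0.111  0.375 -0.001] angle -0.14
```

The strap is past upright at about 1.17 rad and falling slowly. I'm lifting, turning the hand 90° so it's narrow towards the catch, and going over the bar.

>>> apply_moves(delta_pos=[[0,0,0.03],[0,0,0.06],[0,0,0.09],[0,0,0.1],[0,0,0.1]], dr=[[0,0,0.1],[0,0,0.23],[0,0,0.37],[0,0,0.51],[0,0,0.65]], hand=[0,0,0,0,0])

```text
time_s: 11.57
eef_pos: [0.5356, 0.2397, 0.2044]
tcp_rot: [1.017, 2.97, 0.003]
contact_force: [0.4, -0.2, 0.3]
gripper_width: -0.0001
finger_force: 0.0
```

>>> apply_moves(delta_pos=[[-0.02,-0.008,0],[-0.04,-0.016,0],[-0.06,-0.025,0],[-0.08,-0.033,0],[-0.1,-0.041,0]], dr=[[0,0,0.14],[0,0,0.28],[0,0,0.42],[0,0,0.56],[0,0,0.7]], hand=[0,0,0,0,0])

```text
time_s: 11.98
eef_pos: [0.4845, 0.2187, 0.2027]
tcp_rot: [0.172, 3.137, 0.0]
contact_force: [0.2, 0.4, -0.8]
gripper_width: 0.0002
finger_force: 0.0
```

>>> apply_moves(delta_pos=[[0,0,0],[0,0,0],[0,0,0],[0,0,0],[0,0,0]], dr=[[0,0,0.14],[0,0,0.28],[0,0,0.42],[0,0,0.54],[0,0,0.65]], hand=[0,0,0,0,0])

```text
time_s: 12.4
eef_pos: [0.485, 0.2189, 0.2028]
tcp_rot: [-0.625, 3.079, 0.0]
contact_force: [-0.3, -0.5, 0.1]
gripper_width: -0.0001
finger_force: 0.0
```

```bash
sed -i 's/for r in/print(np.degrees(np.arctan2(*R.from_rotvec(s["tcp_rot"]).as_matrix()[[1,0],0])),s["joints"][5])\nfor r in/' n.py; python3 n.py
```

```text
12.45 [0.48498408 0.21894321 0.20281911] [ 0.26303843 -0.22523066  0.37713365]
-156.75315604184044 -1.6399756714197546
[0.487 0.468 0.073] 0.87 local [0.075 0.282 0.019] angle -3.07
[0.46  0.207 0.095] 0.69 local [-0.05   0.051  0.041] angle 0.21
[0.279 0.48  0.049] 0.63 local [-0.112  0.372 -0.005] angle -0.17
[0.239 0.206 0.05 ] 0.61 local [-0.255  0.135 -0.004] angle -0.09
```

The strap rests on the catch at about 0.2 rad, and the tool is over the bar at local (-22.6, 52) mm. I'm going down to press.

>>> apply_moves(delta_pos=[[0,0,-0.04],[0,0,-0.09],[0,0,-0.14],[0,0,-0.175],[0,0,-0.196]], dr=[[0,0,0],[0,0,0],[0,0,0],[0,0,0],[0,0,0]], hand=[0,0,0,0,0])

```text
time_s: 12.92
eef_pos: [0.484, 0.2186, 0.1028]
tcp_rot: [0.612, -3.079, 0.001]
contact_force: [-0.2, 0.7, 0.2]
gripper_width: 0.0004
finger_force: 0.0
```

>>> apply_moves(delta_pos=[[0,0,-0.01],[0,0,-0.018],[0,0,-0.024],[0,0,-0.03],[0,0,-0.036]], dr=[[0,0,0],[0,0,0],[0,0,0],[0,0,0],[0,0,0]], hand=[0,0,0,0,0])

```text
time_s: 13.33
eef_pos: [0.4848, 0.2189, 0.0874]
tcp_rot: [-0.616, 3.08, 0.0]
contact_force: [-5.2, -1.6, 9.8]
gripper_width: 0.0001
finger_force: 3.9
```

>>> apply_moves(delta_pos=[[0,0,-0.004],[0,0,-0.008],[0,0,-0.012],[0,0,-0.015],[0,0,-0.018]], dr=[[0,0,0],[0,0,0],[0,0,0],[0,0,0],[0,0,0]], hand=[0,0,0,0,0])

```text
time_s: 13.75
eef_pos: [0.4848, 0.2189, 0.0785]
tcp_rot: [-0.617, 3.08, 0.0]
contact_force: [-8.4, -2.8, 27.9]
gripper_width: -0.0001
finger_force: 14.4
```

>>> apply_moves(delta_pos=[[0,0,-0.001],[0,0,-0.002],[0,0,-0.003],[0,0,-0.003],[0,0,-0.003]], dr=[[0,0,0],[0,0,0],[0,0,0],[0,0,0],[0,0,0]], hand=[0,0,0,0,0])

```text
time_s: 14.17
eef_pos: [0.4849, 0.2189, 0.0784]
tcp_rot: [-0.617, 3.08, 0.0]
contact_force: [-10.2, -4.2, 29.4]
gripper_width: -0.0003
finger_force: 14.9
```

It came to a solid stop at the shut height. I'm lifting off and checking.

>>> apply_moves(delta_pos=[[0,0,0.01],[0,0,0.04],[0,0,0.09],[0,0,0.15],[0,0,0.2]], dr=[[0,0,0],[0,0,0],[0,0,0],[0,0,0],[0,0,0]], hand=[0,0,0,0,0])

```text
time_s: 14.58
eef_pos: [0.4847, 0.2188, 0.1779]
tcp_rot: [-0.617, 3.08, 0.0]
contact_force: [0.1, 0.5, -0.7]
gripper_width: -0.0002
finger_force: 0.0
```

>>> apply_moves(delta_pos=[[0,-0.03,0.04],[0,-0.09,0.08],[0,-0.15,0.1],[0,-0.2,0.1],[0,-0.24,0.1]], dr=[[0,0,0],[0,0,0],[0,0,0],[0,0,0],[0,0,0]], hand=[0,0,0,0,0])

```text
time_s: 15.0
eef_pos: [0.4848, 0.0972, 0.2271]
tcp_rot: [-0.616, 3.079, -0.001]
contact_force: [-0.2, 0.2, -0.6]
gripper_width: -0.0
finger_force: 0.0
```

>>> apply_moves(delta_pos=[[0,0,0],[0,0,0],[0,0,0],[0,0,0],[0,0,0]], dr=[[0,0,0],[0,0,0],[0,0,0],[0,0,0],[0,0,0]], hand=[0,0,0,0,0])

```text
time_s: 15.42
eef_pos: [0.4846, 0.0996, 0.2261]
tcp_rot: [0.619, -3.08, -0.0]
contact_force: [-0.0, 0.4, 0.7]
gripper_width: -0.0
finger_force: 0.0
```

Run:
```python
from h import *
exec(open("n.py").read().split("\n",1)[1])
cv2.imwrite("pics/s4.png",cv2.resize(p[130:260,235:385,::-1],None,fx=4,fy=4,interpolation=cv2.INTER_CUBIC))
P=cloud("scene",d); Q=P-[.526,.1795,.054]; c,k=.9226,.3858
L=np.stack([Q[...,0]*c+Q[...,1]*k,-Q[...,0]*k+Q[...,1]*c,Q[...,2]],-1)*1000
for a in range(-48,44,8):
    m=(L[...,0]>a)&(L[...,0]<a+8)&(abs(L[...,1]-52)<10)&(L[...,2]>15)&(L[...,2]<70)
    if m.any(): print(a,m.sum(),np.median(L[m][:,2]).round(1),L[m][:,2].max().round(1))
m=(abs(L[...,0])<16)&(abs(L[...,1]+40)<50)&(L[...,2]>9)&(L[...,2]<20); print(L[m].mean(0),np.percentile(L[m][:,2],98))
```

```text
15.4667 [0.48454522 0.09950687 0.22615826] [ 0.46042053  0.21497993 -0.22217347]
-157.29161976921822 -1.858822784599422
[0.459 0.206 0.075] 0.63 local [-0.052  0.05   0.021] angle 0.0
[0.486 0.464 0.072] 0.56 local [0.073 0.278 0.018] angle -3.02
[0.279 0.482 0.052] 0.45 local [-0.111  0.374 -0.002] angle -0.15
[0.242 0.207 0.046] 0.42 local [-0.251  0.135 -0.008] angle -0.1
-48 17 24.8 26.4
-40 16 24.8 26.3
-32 17 24.5 27.3
-24 17 24.9 26.1
-16 16 25.0 26.1
-8 16 25.1 28.6
0 16 25.9 29.4
8 23 24.6 29.7
16 18 24.6 26.0
24 16 24.9 26.9
32 14 25.2 26.2
40 17 28.3 29.9
[  3.39061693 -41.49405269  11.18293339] 13.57115869928763
```

View pics/s4.png

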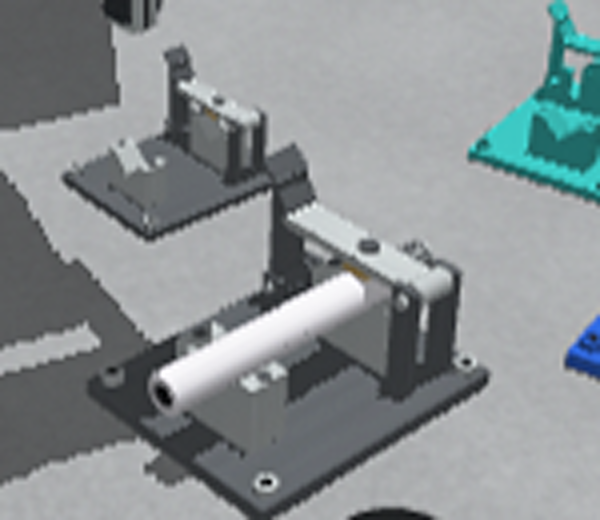

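The crop shows the strap level over the axle at (370,245), with the hook over its nose at (295,195). The bar's top face is 25 mm above v_seat along its whole length and stays down with nothing pressing it, so it is latched. The robot is clear.

```bash
python3 -c "
from plant import sign_off
print(sign_off())"
```

```text
the job is handed in; nothing more can be done
None
```

The axle lies centred in both V-saddles, the strap is shut and latched under the catch, the robot is clear, and the job is handed in; the result of the judging was not shown.

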